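# Fit the dosing pump's eccentric and set it at full stroke

## Robot

A 7-joint arm with a two-finger parallel gripper is mounted at the origin on a cart in front of the work surface, level with it; the furniture and walls round the work are solid. World frame = base frame: x ahead of the robot, y to its left, z up, the work surface at z = 0. Lengths are in m, angles in rad, forces in N, time in s.
With the tool pointing down it reaches from about 0.425 to 1.025 m from the base axis. Payload 9.4 kg.
Tool frame: the origin (TCP) lies midway between the tips of the shut fingers; the grasp point (between the pads) lies 19 mm behind it (env.pinch_z is the distance from the TCP to the grasp point, in m); z points along the fingers, y is the line along which they close (so a half turn about z gives the same grasp; the last joint's range is limited). The gripper opens to 85 mm and grips with 20 to 120 N. Pads are 22 mm wide; open, the fingers measure 114 mm over their backs; the gripper's body (76 mm by 85 mm) begins 54 mm behind the grasp point. The pads swing forward as they close: fully open they stand 13 mm farther back than shut.
Start: joints at [-1.225, 0.599, -0.003, 1.599, 0.002, 0.943, -0.08], TCP at [0.297, 0.661, 0.231] pointing down, gripper open.
Joint ranges: [-2.57, 2.57], [-0.35, 1.97], [-1.29, 1.29], [0.11, 2.56], [-1.05, 4.19], [0.11, 1.86], [-2.63, 2.63]. Speed limits (rad/s): [2.22, 2.22, 3.01, 3.01, 3.14, 3.14, 3.14].

## Interface

Orientations are given as a rotation vector (axis times angle).
In Python, from plant import env gives the robot as it stands. The module is installed in compiled form; this text tells all that it offers.
- The arm moves only by the shell command python3 -m creep 'ROWS'. ROWS is JSON, a list of rows, each a list of 7 numbers: the turn, a rotation vector about the tool's x, y, z in rad, then the shift along the tool's x, y, z in mm, then the closure in counts, from 0 (fully open) to 255 (shut). In form: [[ax, ay, az, tx, ty, tz, fingers], ...]. A call has 1 to 20 rows; each row shifts and turns the commanded pose from where the row before left it, along the tool's axes as they then stand; what a row does not reach is not made up. A row lasts 1/12 s, in which the tool goes at most 41.7 mm and 7.16 degrees, less where a joint would pass 70% of its speed; a pose out of reach is approached as far as the arm can. A call is refused whole if a number of a shift passes 41.7 or a number of a turn 0.125, either way. A call with a gripper value outside its range is refused whole. The fingers move at their own pace and stop on an object; the grip force is fixed at half the most. Time passes only in rows, so rows that do not move let the fingers close. It gives the time, the measured TCP pose, the force, the opening and the grip force at its end, in the units of the state.
- env.observe(): the state, without advancing time (a new reading comes with each control period).
- env.grab_frame(name): name is "side" or "top" or "wrist"; returns a dict with "image" (384x512x3 uint8, blue, green, red), "z_map" (384x512 float32, m along the optical axis (not along the pixel's ray), 0 where there is no reading), "vertical_fov" (degrees; the focal length in pixels is half the picture's height over the tangent of half this angle, whatever the lens; pixels are square), "cx", "cy" (the principal point, pixels), "extrinsics" (4x4, takes a point from world to camera coordinates). Camera axes: x right, y up, looking along -z (the intrinsics and any distortion apply to the point x, -y, -z); pixel columns grow to the right and rows downward; lengths in m; the calibration is good to about 2 mm. The wrist camera is an equidistant fisheye: a pixel r from the principal point sees the ray r / f radians off the axis. A picture is of the moment at which its call begins.
- env.sign_off(): hands the job in; it is judged then, once.
The state is a dict: "time": time; "joints": joint angles; "dq": joint speeds; "joint_efforts": joint torques, N m; "tcp_pos": TCP position; "tool_rot": TCP orientation; "ft_force": force on the tool from outside, world axes, zero at the start; "wrist_torque": the same for the moment, N m; "finger_gap": finger opening in m; "grasp_force": force on a finger pad.
Only numpy, scipy, OpenCV 4.12 (cv2) and the standard library are available. Lean on these libraries where they do the work, as an engineer would, in place of code of your own. Each camera call takes 0.05 s, during which the arm holds its last target. There are 200 camera calls.

## Task

Take the eccentric wheel out of the wooden stand by its knob and gently fit it fully home in the bearing of the dosing pump, its disc pushing the pump's sprung plunger aside. Turn it there until it reaches its low spot, where the plunger stands furthest in towards the wheel, pause there for a moment, then turn it to its high spot, where the plunger is pushed furthest out, and leave it there, let go and still seated. Never force the wheel against the pump, and leave the other things on the worktop where they are.

Things in the scene. Friction and masses are not known exactly. Their poses are not given: they have to be found in the camera images.
- wheel: Eccentric wheel, 0.24 kg. Origin: centre of the foot of its journal; z up its turning axis. Journal 16 mm diameter, z 0-36 (foot chamfered); aluminium disc z 36-62: underside 36 mm diameter, conical to 64 mm at z 52, then a 64 mm cylinder. Disc is clamped fast, its centre 5 mm off axis in a direction that varies and is NOT shown by this frame's x, y. Starts upright in the stand, disc on its top.
- knob (a point): Black round knob on the wheel's axis, 26 mm diameter, 40 mm tall, wheel z 62-102 (62 is the disc's top). This point is on the axis at wheel z 88. It turns journal and disc with it.
- stand: Wooden parts stand, fixed: block 78 x 78 mm, 48 mm high, on a 100 x 100 mm foot. Origin at the centre of its underside. Hole in the top 19 mm diameter, 42 mm deep, at the centre. (A tall laundry basket stands on the left of the worktop, y > 0; tools passing over it must go some 0.4 m high.)
- pump: Grey dosing pump head, fixed: bearing block 84 x 84 mm, 48 mm high, on a 100 x 190 mm base plate. Origin under the bush axis, at the underside. +y points from the bush to the plunger, whose guide post (34 mm square, up to 81 mm high) stands 72 mm from the bush axis. With the wheel home, its disc rests on the block and its origin is 12 mm above the pump's.
- bush_mouth (a point): Centre of the mouth of the pump's bearing bush, on the block's top face, 48 mm above the worktop. Bore 17 mm, 42 mm deep, chamfered 1.5 mm. Journal, bush and plunger tip are oiled. Axes as the pump's.
- plunger (a joint): Sprung plunger: how far it is pushed out along pump +y (m). 10 mm rod, ball tip 23 mm from bush axis at 0, 69 mm above worktop; travel 18 mm; 1.8 N + 0.13 N/mm. Lowering the wheel pushes it out by the disc's cone. Wheel home: about 8.7 mm + 5 mm x cos(angle of disc's high side to plunger), +-0.6 with how it is held; let go, it leans in its play and reads up to 1 mm less. Friction keeps the wheel where it is left.
- tape: roll of beige adhesive tape lying flat, 98 mm across, 25 high, bystander; origin at the centre of its underside
- balm_jar: round balm jar, 69 mm across, 41 high, bystander; origin at the centre of its underside
- clothes_peg: wooden clothes peg, 15 x 72 x 12 mm, bystander; origin at the centre of its underside

How it is judged:
On the way:
1. the wheel is fully home in the pump's bearing and stands at its low spot (plunger reading under 4.7 mm) (z of wheel in the frame of pump between 0.009 and 0.0145 m and horizontal distance between wheel and bush_mouth below 0.004 m and angle between wheel's own z axis and vertical below 0.06 rad and value of joint plunger below 0.0047 m and angular speed of wheel below 0.3 rad/s), for 0.2 s.
At the end, for the whole second after the job is handed in: The wheel is upright (within 0.06 rad) and fully home in the pump's bearing (origin 9 to 14.5 mm above the pump's, within 4 mm of the bush axis), at rest at its high spot: plunger reading over 11.8 mm (z of wheel in the frame of pump between 0.009 and 0.0145 m and horizontal distance between wheel and bush_mouth below 0.004 m and angle between wheel's own z axis and vertical below 0.06 rad and value of joint plunger above 0.0118 m and linear speed of wheel below 0.02 m/s and angular speed of wheel below 0.1 rad/s); the robot touches nothing.
It fails at once if the wheel is forced against the pump with more than 35 N (contact force between wheel and pump above 35 N).
It fails at once if the robot pushes on the pump with more than 15 N (contact force between any of the arm, the fingers and pump above 15 N).
It fails at once if a bystander is moved more than 30 mm (distance of any of tape, balm_jar, clothes_peg from where it was at the start of the episode above 0.03 m).
It also fails if it takes over 72 s, if anything falls off the work surface, if the arm or the gripper's body presses on something with over 40 N, if the wrist force passes 120 N, or if a joint passes its speed limit or range.

## Working session

There is one attempt and no reset: what is moved stays moved. The work goes in short steps, Python scripts to look and compute and a shell command to move; the robot and the scene stay as the last step left them, time stands still between calls to the robot, and variables do not carry over. Pictures are saved under pics/ and viewed, at most 10 in all, crops included, and the job is handed in when it is done.

```bash
mkdir -p pics; cat > h.py <<'E'
import numpy as np, cv2
from plant import env
from scipy.spatial.transform import Rotation as R
def grab(n,fn=None):
    f=env.grab_frame(n)
    if fn: cv2.imwrite('pics/'+fn,f['image'])
    f['f']=f['image'].shape[0]/2/np.tan(np.radians(f['vertical_fov'])/2); f['fish']=n=='wrist'
    return f
def pts(f):  # world xyz for every pixel (z_map along axis)
    h,w=f['z_map'].shape; v,u=np.mgrid[:h,:w].astype(float)
    x=(u-f['cx'])/f['f']; y=(v-f['cy'])/f['f']
    if f['fish']:
        r=np.hypot(x,y)+1e-9; s=np.tan(np.minimum(r,1.5))/r; x,y=x*s,y*s
    z=f['z_map']; P=np.stack([x*z,-y*z,-z],-1)
    E=np.array(f['extrinsics']); return (P-E[:3,3])@E[:3,:3]
def ray(f,u,v):
    x=(u-f['cx'])/f['f']; y=(v-f['cy'])/f['f']
    if f['fish']:
        r=np.hypot(x,y)+1e-9; s=np.tan(r)/r; x,y=x*s,y*s
    E=np.array(f['extrinsics']); d=np.array([x,-y,-1])@E[:3,:3]; return -E[:3,:3].T@E[:3,3], d
E
python3 - <<'E'
from h import *
print(env.observe())
a=grab('side');b=grab('top');c=grab('wrist')
np.savez('f0.npz',**{k+n:v for n,f in zip('sfw',[a,b,c]) for k,v in f.items()})
im=np.vstack([np.hstack([a['image'],b['image']])]); cv2.imwrite('pics/a.png',a['image']);cv2.imwrite('pics/b.png',b['image'])
for f in (a,b,c): print(f['vertical_fov'],f['cx'],f['cy'],np.round(f['extrinsics'],3).tolist())
E
```

```text
{'time': 0.0, 'joints': array([-1.22470128,  0.60013887, -0.00255399,  1.6001473 ,  0.00179432,
        0.94291268, -0.07977442]), 'dq': array([ 0.000277  ,  0.00034224,  0.00090705, -0.000874  , -0.00041899,
       -0.00016688, -0.00081186]), 'joint_efforts': array([-1.17447888e-05, -7.76446152e+01,  1.56480778e+00, -2.58014005e+01,
        1.23464648e-02,  9.01426451e-03,  2.26582034e-05]), 'tcp_pos': array([0.29728422, 0.66071199, 0.23040066]), 'tool_rot': array([-6.59009074e-01, -3.07148710e+00,  2.49914438e-03]), 'ft_force': array([ 0.13702683, -0.24510192,  0.66931107]), 'wrist_torque': array([ 0.01168006, -0.01131497, -0.05957826]), 'grasp_force': 0.0, 'finger_gap': 0.08555652831472775}
54.596658616390584 257.6371462518355 192.19496771442917 [[-0.904, -0.428, -0.002, 0.399], [0.208, -0.445, 0.871, -0.266], [-0.374, 0.787, 0.491, -0.559], [0.0, 0.0, 0.0, 1.0]]
53.734146738348386 260.60634554013103 191.8252390331367 [[-0.026, -1.0, 0.004, -0.169], [0.996, -0.026, 0.085, -0.526], [-0.085, 0.006, 0.996, -0.912], [0.0, 0.0, 0.0, 1.0]]
65.70646984690485 249.12881824655278 195.87042110714827 [[0.41, 0.912, -0.001, -0.724], [-0.873, 0.392, -0.291, 0.037], [-0.265, 0.12, 0.957, -0.38], [0.0, 0.0, 0.0, 1.0]]
```

View pics/a.png

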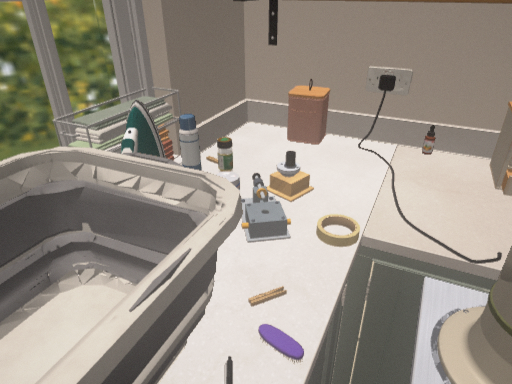

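View pics/b.png

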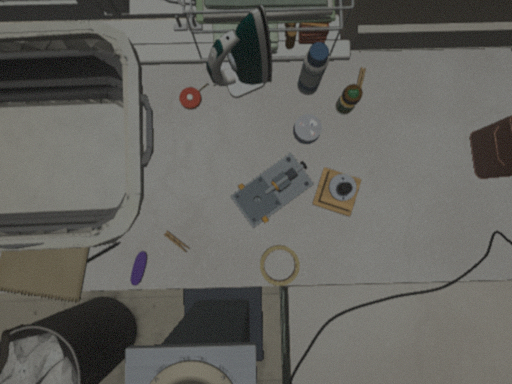

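The side view shows the wheel in its wooden stand (knob about (290,158)) and the pump (bush about (265,212)). In the top view the knob is at (344,188), the stand at (338,191), the bush at (257,199) and the plunger post at (289,175). The bystanders are the tape (280,265), jar (308,129) and peg (177,241).

```bash
python3 - <<'E'
from h import *
d=np.load('f0.npz')
fr={n:{k[:-1]:d[k] for k in d.files if k[-1]==n} for n in 'sfw'}
P={n:pts(fr[n]) for n in 'sf'}
for n,px in (('f',[(344,188),(257,199),(250,190),(265,207),(245,185),(289,175),(308,129),(280,249),(177,241),(140,150),(146,130),(325,175)]),('s',[(290,154),(290,168),(265,212),(258,181)])):
    for u,v in px: print(n,u,v,np.round(P[n][v,u],4))
Q=P['f']
box=lambda x0,x1,y0,y1,z0,z1,Q:(Q[...,0]>x0)&(Q[...,0]<x1)&(Q[...,1]>y0)&(Q[...,1]<y1)&(Q[...,2]>z0)&(Q[...,2]<z1)
k0=Q[188,344]; b0=Q[199,257]
for n in 'sf':
  q=P[n]
  for nm,c,z in (('knobtop',k0,(.105,.14)),('disc',k0,(.055,.085)),('stand',k0,(.04,.054))):
    m=box(c[0]-.08,c[0]+.08,c[1]-.08,c[1]+.08,*z,q); w=q[m]
    if len(w): print(n,nm,len(w),w.mean(0).round(4),w.min(0).round(3),w.max(0).round(3))
  m=box(b0[0]-.09,b0[0]+.09,b0[1]-.09,b0[1]+.09,.04,.056,q); w=q[m].astype(np.float32)
  print(n,'block',len(w),w.mean(0), cv2.minAreaRect(w[:,:2]*1000))
m=box(k0[0]-.09,k0[0]+.09,k0[1]-.09,k0[1]+.09,.04,.054,Q); print('standrect',cv2.minAreaRect(Q[m][:,:2].astype(np.float32)*1000))
# basket top
m=Q[...,2]>.15; w=Q[m&(Q[...,1]>.1)&(Q[...,0]<1.1)]; print('high',w.min(0),w.max(0))
# depth map of robot region
cr=np.hstack([cv2.resize(fr['f']['image'][140:240,210:380],None,fx=4,fy=4,interpolation=3)]); cv2.imwrite('pics/c.png',cv2.convertScaleAbs(cr,alpha=1.6))
E
```

```text
f 344 188 [ 0.5176 -0.3676  0.1152]
f 257 199 [ 0.5053 -0.173   0.0052]
f 250 190 [ 0.5245 -0.157   0.0487]
f 265 207 [ 0.4828 -0.1918  0.048 ]
f 245 185 [ 0.5412 -0.1438  0.0069]
f 289 175 [ 0.5545 -0.2492  0.0785]
f 308 129 [ 0.6715 -0.3024  0.042 ]
f 280 249 [ 0.3809 -0.2259  0.025 ]
f 177 241 [0.4061 0.0274 0.0086]
f 140 150 [0.5888 0.046  0.2417]
f 146 130 [0.6268 0.0342 0.243 ]
f 325 175 [ 0.5613 -0.3458  0.0069]
s 290 154 [ 0.5169 -0.3582  0.1143]
s 290 168 [ 0.514  -0.3549  0.0756]
s 265 212 [ 0.5072 -0.1787  0.0398]
s 258 181 [ 0.5568 -0.2455  0.0788]
s knobtop 58 [ 0.519  -0.3664  0.1111] [ 0.508 -0.382  0.105] [ 0.532 -0.355  0.114]
s disc 261 [ 0.5215 -0.358   0.0716] [ 0.494 -0.398  0.055] [ 0.558 -0.337  0.085]
s stand 322 [ 0.5127 -0.355   0.0465] [ 0.471 -0.406  0.04 ] [ 0.569 -0.321  0.053]
s block 887 [ 0.50350815 -0.16837893  0.04686572] ((512.0703125, -182.52023315429688), (84.16552734375, 118.2899169921875), 34.52323532104492)
f knobtop 105 [ 0.5199 -0.3729  0.1129] [ 0.509 -0.386  0.105] [ 0.531 -0.361  0.116]
f disc 465 [ 0.5261 -0.3699  0.0736] [ 0.494 -0.406  0.062] [ 0.577 -0.288  0.085]
f stand 483 [ 0.5116 -0.3663  0.0472] [ 0.471 -0.422  0.04 ] [ 0.569 -0.325  0.052]
f block 1163 [ 0.5024876  -0.1721483   0.04744977] ((514.6651611328125, -189.50442504882812), (83.88662719726562, 125.100341796875), 34.52664566040039)
standrect ((520.3302612304688, -373.4012145996094), (78.73634338378906, 78.51948547363281), 70.19541931152344)
high [0.40442754 0.100012   0.15001643] [0.84839657 0.37828334 0.25460859]
```

View pics/c.png

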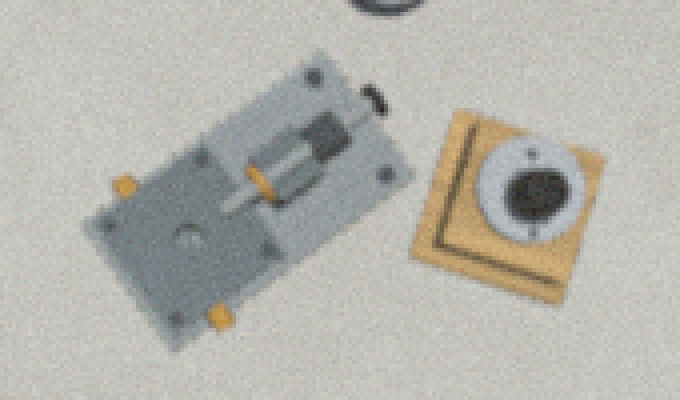

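```bash
python3 -m creep '[[0,0,0,0,0,-38,0],[0,0,0,0,0,-38,0],[0,0,0,0,0,-38,0],[0,0,0,0,0,-38,0],[0,0,0,0,0,-38,0],[0,0,0,0,0,-30,0],[0,0,0,-28,-25,0,0],[0,0,0,-28,-25,0,0],[0,0,0,-28,-25,0,0],[0,0,0,-28,-25,0,0],[0,0,0,-28,-25,0,0],[0,0,0,-28,-25,0,0],[0,0,0,-28,-25,0,0],[0,0,0,-28,-25,0,0],[0,0,0,-28,-25,0,0],[0,0,0,-28,-25,0,0],[0,0,0,-28,-25,0,0],[0,0,0,-28,-25,0,0],[0,0,0,-28,-25,0,0],[0,0,0,-28,-25,0,0]]'; python3 -c "
from h import *
o=env.observe();print(o['joints'].round(2),o['tcp_pos'],R.from_rotvec(o['tool_rot']).as_matrix().round(3))"
```

```text
time: 1.82
tcp_pos: [0.5116, 0.1792, 0.4513]
tool_rot: [-0.659, -3.072, -0.0]
ft_force: [-0.2, -0.2, -0.4]
finger_gap: 0.0854
grasp_force: 0.0
[-0.61  0.18  0.2   1.72 -0.04  1.24  0.75] [0.51157453 0.1792263  0.45131485] [[-0.912  0.41  -0.   ]
 [ 0.41   0.912  0.   ]
 [ 0.     0.    -1.   ]]
```

```bash
python3 -m creep '[[0,0,0,-14,-29.5,0,0],[0,0,0,-14,-29.5,0,0],[0,0,0,-14,-29.5,0,0],[0,0,0,-14,-29.5,0,0],[0,0,0,-14,-29.5,0,0],[0,0,0,-14,-29.5,0,0],[0,0,0,-14,-29.5,20,0],[0,0,0,-14,-29.5,24,0],[0,0,0,-14,-29.5,24,0],[0,0,0,-14,-29.5,24,0],[0,0,0,-14,-29.5,24,0],[0,0,0,0,0,20,0],[0,0,0,0,0,0,0],[0,0,0,0,0,0,0]]'; python3 -c "
from h import *
o=env.observe();print(o['joints'].round(2),o['tcp_pos'])
f=grab('wrist','d.png');np.savez('fd.npz',**f)"
```

```text
time: 2.98
tcp_pos: [0.5182, -0.1776, 0.3148]
tool_rot: [-0.659, -3.069, -0.0]
ft_force: [0.3, -0.2, -0.8]
finger_gap: 0.0853
grasp_force: 0.0
[-0.07  0.31  0.4   1.92 -0.15  0.94  1.54] [ 0.518238   -0.17756141  0.31475633]
```

View pics/d.png

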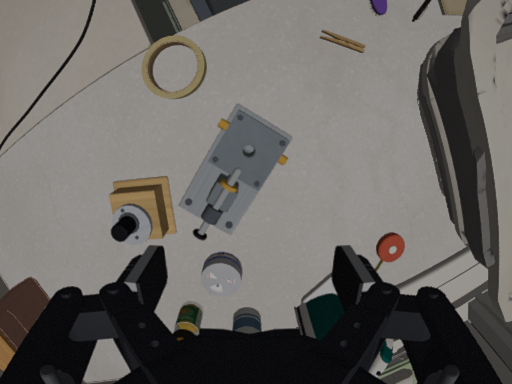

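The wrist view shows the bush at (249,150), the plunger tip near (238,172), and the knob top at (122,228) with the disc behind it.

```bash
python3 - <<'E'
from h import *
f=dict(np.load('fd.npz')); d=np.load('f0.npz'); g={k[:-1]:d[k] for k in d.files if k[-1]=='f'}; s={k[:-1]:d[k] for k in d.files if k[-1]=='s'}
def at(f,u,v,z): C,dd=ray(f,u,v); return (C+dd*(z-C[2])/dd[2]).round(4)
print('bush w',at(f,249,150,.048),'top',at(g,257.5,199,.048),'side',at(s,265,212,.048))
Q=pts(f)
def near(c,r): return np.hypot(Q[...,0]-c[0],Q[...,1]-c[1])<r
m=near((.508,-.173),.065)&(abs(Q[...,2]-.048)<.005); w=Q[m]; print(len(w),w[:,2].mean(),cv2.minAreaRect(w[:,:2].astype(np.float32)*1000))
m=near((.52,-.373),.05)&(Q[...,2]>.105); print('knob',Q[m].mean(0),Q[m].min(0),Q[m].max(0))
# two-ray triangulation of knob top & bush
def tri(a,b):
    (C1,d1),(C2,d2)=a,b; A=np.stack([d1,-d2],1); t=np.linalg.lstsq(A,C2-C1,rcond=None)[0]; return ((C1+d1*t[0]+C2+d2*t[1])/2).round(4)
print('tri bush',tri(ray(f,249,150),ray(g,257.5,199)),'knob',tri(ray(f,119,229),ray(g,344.5,188.5)))
for n in (f['image'],): cv2.imwrite('pics/e.png',cv2.resize(n[110:260,90:300],None,fx=3.6,fy=3.6,interpolation=2))
E
```

```text
bush w [ 0.5023 -0.1706  0.048 ] top [ 0.5025 -0.1744  0.048 ] side [ 0.5019 -0.1669  0.048 ]
3388 0.048229932982658354 ((507.2513427734375, -178.44976806640625), (84.37005615234375, 100.76187896728516), 34.6748161315918)
knob [ 0.51939371 -0.370502    0.11309593] [ 0.50685426 -0.3856842   0.10505421] [ 0.53284297 -0.35915164  0.1161676 ]
tri bush [ 0.5055 -0.1734  0.0158] knob [ 0.5162 -0.3695  0.112 ]
```

```bash
python3 -m creep '[[0,0,0,-13.3,-29.6,16,0],[0,0,0,-13.3,-29.6,16,0],[0,0,0,-13.3,-29.6,16,0],[0,0,0,-13.3,-29.6,16,0],[0,0,0,-13.3,-29.6,16,0],[0,0,0,-13.3,-29.6,16,0],[0,0,0,0,0,0,0],[0,0,0,0,0,0,0]]'; python3 - <<'E'
from h import *
o=env.observe();print(o['joints'].round(2),o['tcp_pos'])
f=grab('wrist');np.savez('fe.npz',**f); Q=pts(f)
def near(c,r): return np.hypot(Q[...,0]-c[0],Q[...,1]-c[1])<r
c=np.array([.5195,-.372])
for nm,lo,hi,r in (('knobtop',.110,.12,.03),('disctop',.070,.079,.045),('disc2',.055,.079,.045),('stand',.044,.052,.06)):
    m=near(c,r)&(Q[...,2]>lo)&(Q[...,2]<hi); w=Q[m].astype(np.float32)
    (x,y),rr=cv2.minEnclosingCircle(w[:,:2]*1000); print(nm,len(w),w.mean(0).round(4),'circ',x,y,rr,np.percentile(w,[1,99],axis=0).round(4).tolist())
    if nm=='stand': print(cv2.minAreaRect(w[:,:2]*1000))
v,u=np.where(near(c,.06)&(Q[...,2]>.04)); print(u.min(),u.max(),v.min(),v.max())
cv2.imwrite('pics/e.png',cv2.resize(f['image'][max(v.min()-10,0):v.max()+10,max(0,u.min()-10):u.max()+10],None,fx=3,fy=3,interpolation=2))
E
```

```text
time: 3.7
tcp_pos: [0.519, -0.3736, 0.2198]
tool_rot: [0.661, 3.071, -0.001]
ft_force: [0.4, 1.0, 0.7]
finger_gap: 0.0851
grasp_force: 0.0
[ 0.29  0.53  0.37  1.83 -0.25  0.82  1.93] [ 0.51895673 -0.37355148  0.2198022 ]
knobtop 648 [ 0.5193 -0.3724  0.1139] circ 520.0182495117188 -372.6542053222656 13.050313949584961 [[0.5077, -0.3845, 0.1111], [0.5317, -0.3606, 0.1156]]
disctop 2090 [ 0.5232 -0.3716  0.0745] circ 525.1302490234375 -373.1527099609375 31.888723373413086 [[0.495, -0.4027, 0.0721], [0.5548, -0.3434, 0.0785]]
disc2 2124 [ 0.5228 -0.3714  0.0743] circ 525.1302490234375 -373.1527099609375 31.888723373413086 [[0.4947, -0.4027, 0.0682], [0.5548, -0.3435, 0.0784]]
stand 2104 [ 0.5051 -0.3696  0.0482] circ 519.7222900390625 -372.94647216796875 54.38438034057617 [[0.4737, -0.4183, 0.0462], [0.5654, -0.3271, 0.0499]]
((520.0283203125, -373.1631164550781), (78.05657958984375, 78.12113189697266), 70.37825775146484)
30 479 140 383
```

View pics/e.png

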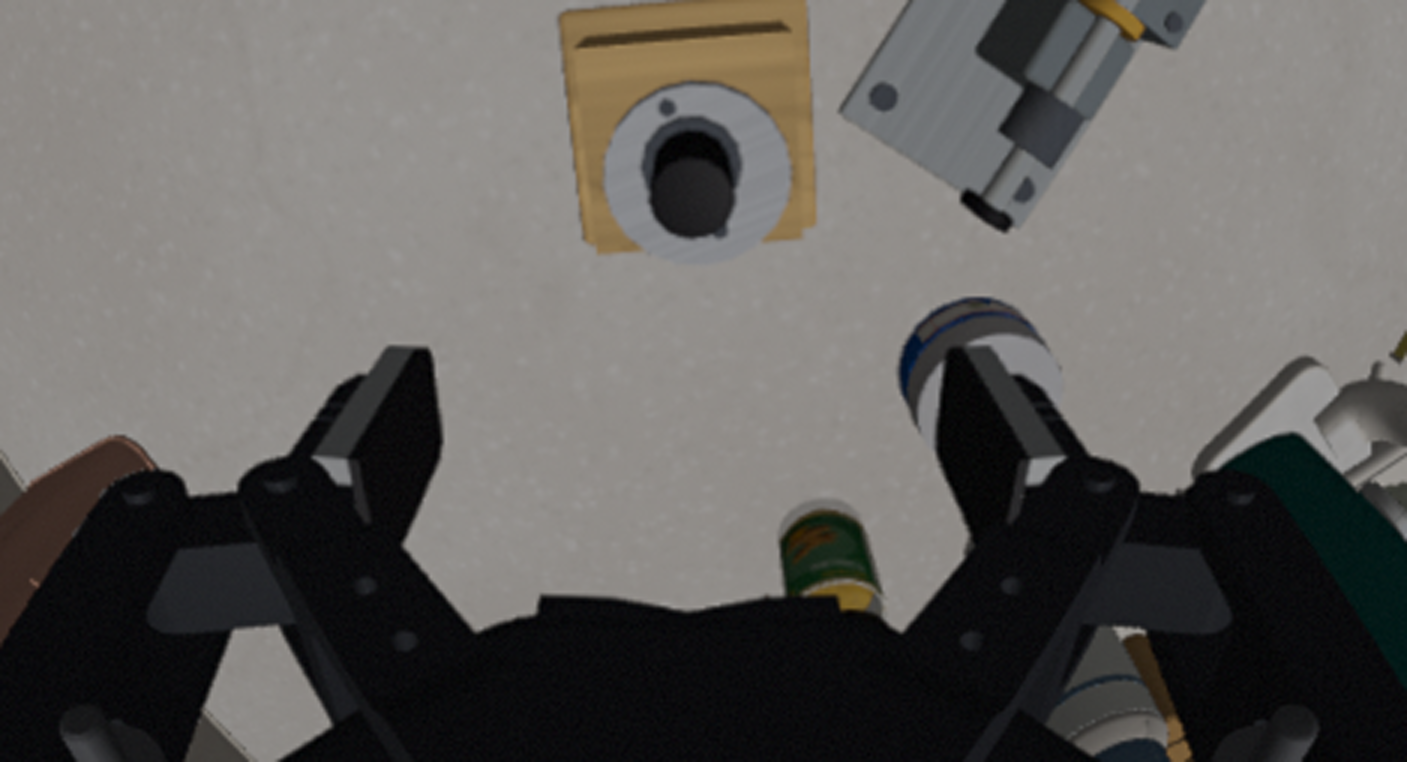

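The disc centre (525,-373) lies 5 mm from the knob axis (520,-373), so the high side faces about -4°. The picture shows the knob clear, with the jar and pump to its right. The turn to the low spot is +128° for the wheel.

```bash
python3 -m creep '[[0,0,0,-0.6,1.1,0,0],[0,0,0.121,0,0,10,0],[0,0,0.121,0,0,10,0],[0,0,0.121,0,0,10,0],[0,0,0.121,0,0,10,0],[0,0,0.121,0,0,10,0],[0,0,0.121,0,0,10,0],[0,0,0.121,0,0,10,0],[0,0,0.121,0,0,10,0],[0,0,0.121,0,0,10,0],[0,0,0.121,0,0,10,0],[0,0,0.121,0,0,10,0],[0,0,0.121,0,0,10,0],[0,0,0.121,0,0,10,0],[0,0,0.121,0,0,7,0],[0,0,0,0,0,0,0],[0,0,0,0,0,0,0]]'; python3 -c "
from h import *
o=env.observe();print(o['joints'].round(2),o['tcp_pos'],R.from_rotvec(o['tool_rot']).as_matrix().round(3))"
```

```text
time: 5.17
tcp_pos: [0.5209, -0.3702, 0.0828]
tool_rot: [-2.733, -1.549, -0.001]
ft_force: [0.7, -1.0, 1.3]
finger_gap: 0.0853
grasp_force: 0.0
[ 0.1   0.8   0.71  1.94 -0.81  0.71  0.77] [ 0.52091955 -0.37021994  0.08283896] [[ 0.514  0.858  0.001]
 [ 0.858 -0.514  0.   ]
 [ 0.001  0.    -1.   ]]
```

```bash
python3 -m creep '[[0,0,0,-2.7,0.6,0,0],[0,0,0,0,0,0,0],[0,0,0,0,0,0,255],[0,0,0,0,0,0,255],[0,0,0,0,0,0,255],[0,0,0,0,0,0,255],[0,0,0,0,0,0,255],[0,0,0,0,0,0,255],[0,0,0,0,0,0,255],[0,0,0,0,0,0,255],[0,0,0,0,0,0,255],[0,0,0,0,0,0,255]]'
```

```text
time: 6.17
tcp_pos: [0.5188, -0.3747, 0.0825]
tool_rot: [2.738, 1.54, 0.0]
ft_force: [-0.4, -1.0, 4.0]
finger_gap: 0.0247
grasp_force: 58.7
```

```bash
python3 -m creep '[[0,0,0,0,0,-8,255],[0,0,0,0,0,-16,255],[0,0,0,0,0,-24,255],[0,0,0,0,0,-24,255],[0,0,0,0,0,-20,255],[0,0,0,0,0,-8,255],[0,0,0,15,-11,0,255],[0,0,0,20,-14,0,255],[0,0,0,20,-14,0,255],[0,0,0,20,-14,0,255],[0,0,0,20,-14,0,255],[0,0,0,20,-14,0,255],[0,0,0,20,-14,0,255],[0,0,0,20,-14,0,255],[0,0,0,10,-10,0,255],[0,0,0,0,0,0,255]]';  python3 -c "
from h import *
o=env.observe();print(o['joints'].round(2),o['tcp_pos'],R.from_rotvec(o['tool_rot']).as_matrix().round(3))"
```

```text
time: 7.5
tcp_pos: [0.5016, -0.1677, 0.1812]
tool_rot: [-2.732, -1.543, 0.002]
ft_force: [-0.2, 0.1, -3.2]
finger_gap: 0.0245
grasp_force: 59.4
[-0.37  0.59  0.9   2.13 -0.7   0.75  0.44] [ 0.50156753 -0.16765709  0.18121451] [[ 0.516  0.857 -0.003]
 [ 0.857 -0.516  0.003]
 [ 0.001 -0.004 -1.   ]]
```

```bash
python3 -m creep '[[0,0,-0.12,0,0,0,255],[0,0,-0.12,0,0,0,255],[0,0,-0.12,0,0,0,255],[0,0,-0.12,0,0,0,255],[0,0,-0.12,0,0,0,255],[0,0,-0.12,0,0,0,255],[0,0,-0.12,0,0,0,255],[0,0,-0.12,0,0,0,255],[0,0,-0.12,0,0,0,255],[0,0,-0.12,0,0,0,255],[0,0,-0.12,0,0,0,255],[0,0,-0.12,0,0,0,255],[0,0,-0.12,0,0,0,255],[0,0,-0.12,0,0,0,255],[0,0,0,0,0,0,255],[0,0,0,0,0,0,255]]';  python3 -c "
from h import *
o=env.observe();print(o['joints'].round(2),o['tcp_pos'],R.from_rotvec(o['tool_rot']).as_matrix().round(3))"
```

```text
time: 8.83
tcp_pos: [0.5023, -0.1724, 0.1821]
tool_rot: [-0.688, -3.065, -0.0]
ft_force: [0.2, -0.7, -2.5]
finger_gap: 0.0246
grasp_force: 59.4
[-0.06  0.46  0.4   2.11 -0.3   0.62  1.67] [ 0.50233163 -0.17240159  0.18212723] [[-0.904  0.427 -0.   ]
 [ 0.427  0.904  0.   ]
 [ 0.     0.    -1.   ]]
```

```bash
python3 -m creep '[[0,0,-0.112,0,0,0,255],[0,0,-0.112,0,0,0,255],[0,0,-0.112,0,0,0,255],[0,0,-0.112,0,0,0,255],[0,0,-0.112,0,0,0,255],[0,0,0,0,0,0,255],[0,0,0,0,0,0,255],[0,0,0,0,0,0,255]]';  python3 - <<'E'
from h import *
o=env.observe();print(o['joints'].round(2),o['tcp_pos'],R.from_rotvec(o['tool_rot']).as_matrix().round(3))
f=grab('wrist','g.png'); np.savez('fg.npz',**f); s=grab('side'); np.savez('fgs.npz',**s)
Q=pts(f); t=o['tcp_pos']
m=(np.hypot(Q[...,0]-t[0],Q[...,1]-t[1])<.045)&(abs(Q[...,2]-(t[2]-.0087))<.006); w=Q[m].astype(np.float32)
print(len(w),w[:,2].mean(),cv2.minEnclosingCircle(w[:,:2]*1000))
Q=pts(s); 
m=(np.hypot(Q[...,0]-t[0],Q[...,1]-t[1])<.025)&(Q[...,2]>.085)&(Q[...,2]<.142); w=Q[m]
for z in (.115,.12,.125,.13,.14): 
  a=w[abs(w[:,2]-z)<.004]; print(z,len(a),a.mean(0).round(4) if len(a) else '')
print(w[:,2].min())
S=s['image'][100:260,200:340]; W=f['image']; 
cv2.imwrite('pics/h.png',np.hstack([cv2.resize(S,(420,480),interpolation=2),cv2.resize(W[0:384,80:400],(380,480))]))
E
```

```text
time: 9.5
tcp_pos: [0.5025, -0.1719, 0.1821]
tool_rot: [0.185, -3.136, -0.0]
ft_force: [-0.3, 1.0, -2.7]
finger_gap: 0.0246
grasp_force: 59.4
[ 0.06  0.44  0.23  2.1  -0.17  0.61  2.09] [ 0.50254137 -0.17189522  0.18213004] [[-0.993 -0.117 -0.   ]
 [-0.117  0.993  0.   ]
 [ 0.     0.    -1.   ]]
5189 0.17429428 ((496.45025634765625, -167.55271911621094), 32.01217269897461)
0.115 15 [ 0.498  -0.1628  0.116 ]
0.12 23 [ 0.4981 -0.1628  0.1199]
0.125 21 [ 0.4982 -0.1634  0.1248]
0.13 23 [ 0.4984 -0.1629  0.1303]
0.14 11 [ 0.4976 -0.1626  0.1376]
0.11254002591449445
```

View pics/h.png

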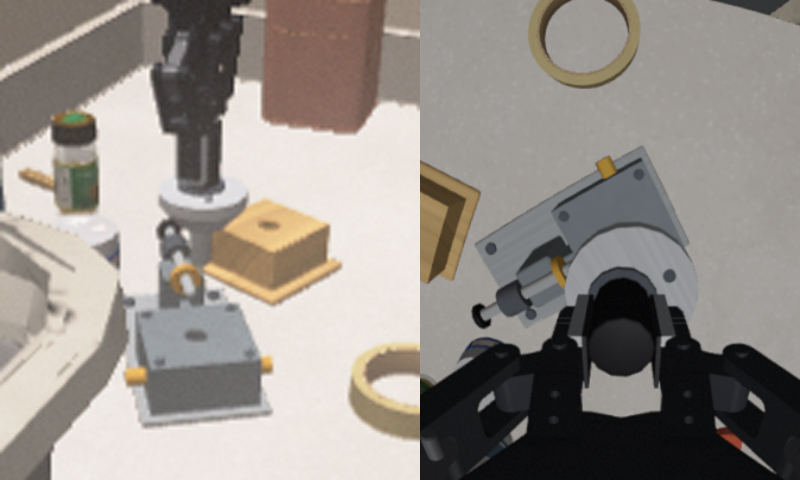

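The disc's offset now points at about 131° (target 125°), and the journal axis sits about 2 mm to -x of the bush. In the picture the wheel hangs clear above the pump with its high side away from the plunger.

```bash
python3 -m creep '[[0,0,0,-2,0.2,6,255],[0,0,0,0,0,12,255],[0,0,0,0,0,12,255],[0,0,0,0,0,10,255],[0,0,0,0,0,8,255],[0,0,0,0,0,5,255],[0,0,0,0,0,3,255],[0,0,0,0,0,0,255],[0,0,0,0,0,0,255],[0,0,0,0,0,0,255]]'; python3 -m creep '[[0,0,0,0,0,2,255],[0,0,0,0,0,2,255],[0,0,0,0,0,1,255],[0,0,0,0,0,1,255],[0,0,0,0,0,1,255],[0,0,0,0,0,0,255]]'
```

```text
time: 10.43
tcp_pos: [0.5049, -0.1714, 0.1267]
tool_rot: [-0.193, 3.135, -0.0]
ft_force: [-0.4, -0.2, -2.3]
finger_gap: 0.0248
grasp_force: 59.4
time: 10.93
tcp_pos: [0.5046, -0.1713, 0.1191]
tool_rot: [0.193, -3.135, -0.0]
ft_force: [0.4, -1.6, -2.7]
finger_gap: 0.0248
grasp_force: 59.4
```

```bash
python3 -m creep '[[0,0,0,0,0,1,255],[0,0,0,0,0,1,255],[0,0,0,0,0,1,255],[0,0,0,0,0,0,255]]'; python3 -m creep '[[0,0,0,0,0,0.7,255],[0,0,0,0,0,0.7,255],[0,0,0,0,0,0,255]]'
```

```text
time: 11.27
tcp_pos: [0.505, -0.1717, 0.1163]
tool_rot: [-0.193, 3.135, -0.001]
ft_force: [0.7, -1.0, -2.1]
finger_gap: 0.0249
grasp_force: 59.4
time: 11.52
tcp_pos: [0.5052, -0.1719, 0.1152]
tool_rot: [-0.193, 3.134, -0.001]
ft_force: [0.6, -3.3, 1.7]
finger_gap: 0.0243
grasp_force: 59.6
```

```bash
python3 -m creep '[[0,0,0,0,-0.8,0,255],[0,0,0,0,0,0.5,255],[0,0,0,0,0,0.5,255],[0,0,0,0,0,0,255]]'; python3 -m creep '[[0,0,0,0,0,0.7,255],[0,0,0,0,0,0.7,255],[0,0,0,0,0,0,255]]'
```

```text
time: 11.85
tcp_pos: [0.5049, -0.1724, 0.1138]
tool_rot: [-0.193, 3.135, -0.001]
ft_force: [2.3, -3.6, -2.0]
finger_gap: 0.0244
grasp_force: 59.2
time: 12.1
tcp_pos: [0.5049, -0.1724, 0.1124]
tool_rot: [-0.193, 3.135, -0.001]
ft_force: [2.2, -4.5, -2.6]
finger_gap: 0.0248
grasp_force: 59.1
```

```bash
python3 -m creep '[[0,0,0,-0.4,-0.8,0,255],[0,0,0,0,0,1,255],[0,0,0,0,0,1,255],[0,0,0,0,0,1,255],[0,0,0,0,0,1,255],[0,0,0,0,0,0,255]]'; python3 -m creep '[[0,0,0,0,0,1,255],[0,0,0,0,0,1,255],[0,0,0,0,0,1,255],[0,0,0,0,0,1,255],[0,0,0,0,0,0,255]]'
```

```text
time: 12.6
tcp_pos: [0.505, -0.1726, 0.1082]
tool_rot: [0.194, -3.135, -0.0]
ft_force: [2.1, -1.9, -3.5]
finger_gap: 0.0242
grasp_force: 59.3
time: 13.02
tcp_pos: [0.5051, -0.1727, 0.1043]
tool_rot: [0.194, -3.135, -0.0]
ft_force: [1.3, -1.2, -3.3]
finger_gap: 0.0244
grasp_force: 59.2
```

Going in freely; on down.

```bash
python3 -m creep '[[0,0,0,0,0,1.5,255],[0,0,0,0,0,1.5,255],[0,0,0,0,0,1.5,255],[0,0,0,0,0,1.5,255],[0,0,0,0,0,1.5,255],[0,0,0,0,0,1.5,255],[0,0,0,0,0,0,255]]'; python3 -m creep '[[0,0,0,0,0,1,255],[0,0,0,0,0,1,255],[0,0,0,0,0,1,255],[0,0,0,0,0,0,255]]'; python3 -m creep '[[0,0,0,0,0,1,255],[0,0,0,0,0,1,255],[0,0,0,0,0,0,255]]'
```

```text
time: 13.6
tcp_pos: [0.5051, -0.1728, 0.0952]
tool_rot: [0.194, -3.135, -0.0]
ft_force: [1.7, -1.1, -3.4]
finger_gap: 0.0247
grasp_force: 59.3
time: 13.93
tcp_pos: [0.5052, -0.1727, 0.0924]
tool_rot: [0.194, -3.136, -0.0]
ft_force: [0.6, -0.2, -2.2]
finger_gap: 0.0248
grasp_force: 59.3
time: 14.18
tcp_pos: [0.5051, -0.1727, 0.0904]
tool_rot: [0.193, -3.136, -0.0]
ft_force: [0.7, 0.5, 1.0]
finger_gap: 0.0245
grasp_force: 59.4
```

```bash
python3 -m creep '[[0,0,0,0,0,1,255],[0,0,0,0,0,1,255],[0,0,0,0,0,1,255],[0,0,0,0,0,0,255]]'; python3 -m creep '[[0,0,0,0,0,1,255],[0,0,0,0,0,1,255],[0,0,0,0,0,0,255]]'; python3 -m creep '[[0,0,0,0,0,1,255],[0,0,0,0,0,0.7,255],[0,0,0,0,0,0,255]]'
```

```text
time: 14.52
tcp_pos: [0.5051, -0.1728, 0.0871]
tool_rot: [0.194, -3.135, -0.0]
ft_force: [0.9, 0.7, -3.0]
finger_gap: 0.0246
grasp_force: 59.3
time: 14.77
tcp_pos: [0.5051, -0.1728, 0.0852]
tool_rot: [0.194, -3.135, -0.0]
ft_force: [0.7, 0.9, -3.3]
finger_gap: 0.0247
grasp_force: 59.2
time: 15.02
tcp_pos: [0.5051, -0.1728, 0.0837]
tool_rot: [0.193, -3.135, -0.0]
ft_force: [0.3, 0.0, -2.8]
finger_gap: 0.0246
grasp_force: 59.3
```

```bash
python3 -m creep '[[0,0,0,0,0,0.5,255],[0,0,0,0,0,0.5,255],[0,0,0,0,0,0,255]]'; python3 -m creep '[[0,0,0,0,0,0.5,255],[0,0,0,0,0,0,255],[0,0,0,0,0,0,255]]'
```

```text
time: 15.27
tcp_pos: [0.5051, -0.1728, 0.0827]
tool_rot: [0.193, -3.136, -0.0]
ft_force: [0.8, 0.2, -2.4]
finger_gap: 0.0243
grasp_force: 59.3
time: 15.52
tcp_pos: [0.5052, -0.1728, 0.0824]
tool_rot: [-0.193, 3.136, 0.0]
ft_force: [-0.8, 1.8, 2.7]
finger_gap: 0.0247
grasp_force: 60.0
```

```bash
python3 - <<'E'
from h import *
f=grab('wrist','i.png'); o=env.observe();print(o['joints'].round(2))
Q=pts(f)
m=(np.hypot(Q[...,0]-.5025,Q[...,1]+.1717)<.045)&(abs(Q[...,2]-.074)<.005); w=Q[m].astype(np.float32)
print(len(w),w[:,2].mean(),w[:,2].std(),cv2.minEnclosingCircle(w[:,:2]*1000))
m=(np.hypot(Q[...,0]-.5025,Q[...,1]+.1717)<.07)&(abs(Q[...,2]-.048)<.003); w=Q[m].astype(np.float32)
# block edges along pump axes
a=np.radians(-55.4); y=np.array([np.cos(a),np.sin(a)]); x=np.array([y[1],-y[0]])
p=(w[:,:2]-[.5025,-.1717])@np.stack([x,y],1)*1000; print(np.percentile(p,[1,99],axis=0))
E
```

```text
[ 0.12  0.6   0.15  2.16 -0.23  0.39  2.15]
5248 0.07455494 0.0014422158 ((503.9230651855469, -175.8643798828125), 40.699188232421875)
[[-40.57299312 -41.18697923]
 [ 41.79053943  55.85889596]]
```

View pics/i.png

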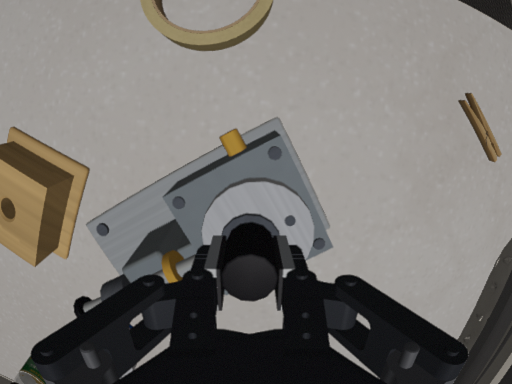

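```bash
cat > pl.py <<'E'
from h import *
d=np.load('f0.npz')
a=np.radians(-55.4); y=np.array([np.cos(a),np.sin(a)]); x=np.array([y[1],-y[0]])
def rear(f,n):
    Q=pts(f); p=(Q[...,:2]-[.5025,-.1717])@np.stack([x,y],1)*1000; z=Q[...,2]
    m=(abs(p[...,0])<14)&(p[...,1]>92)&(p[...,1]<150)&(z>.058)&(z<.085); w=p[m]
    b=f['image'].max(-1)[m]; k=w[b<60]
    print(n,m.sum(),len(k),np.percentile(w[:,1],[5,50,90,97]).round(1) if len(w) else '', k[:,1].mean().round(2) if len(k) else '')
for n,c in (('top','f'),('side','s')):
    rear({k[:-1]:d[k] for k in d.files if k[-1]==c},n+'0'); rear(grab(n),n)
f=dict(np.load('fd.npz')); rear(f,'wrist0'); rear(grab('wrist'),'wrist')
E
python3 pl.py
```

```text
top0 152 68 [ 94.2 109.3 135.1 137.9] 108.98
top 75 14 [109.5 132.3 141.3 143. ] 134.71
side0 70 0 [ 94.9 126.9 134.6 136.2] 
side 0 0  
wrist0 402 131 [ 93.4 108.7 134.6 137.8] 118.99
wrist 641 399 [ 93.9 120.7 138.3 141. ] 118.62
```

```bash
python3 -m creep '[[0,0,0,0,0,0,150],[0,0,0,0,0,0,150],[0,0,0,0,0,0,150],[0,0,0,0,0,0,150],[0,0,0,0,0,0,150],[0,0,0,0,0,0,150]]'; python3 pl.py; python3 - <<'E'
from h import *
f=grab('wrist'); o=env.observe(); Q=pts(f); M=R.from_rotvec(o['tool_rot']).as_matrix(); p=(Q-o['tcp_pos'])@M*1000
m=(np.hypot(p[...,0],p[...,1])<25)&(p[...,2]<-26)&(p[...,2]>-35)&(abs(p[...,1])<14.5); w=p[m].astype(np.float32)
print(len(w),w.mean(0),cv2.minEnclosingCircle(w[:,:2]),o['tcp_pos'])
E
```

```text
time: 16.22
tcp_pos: [0.5052, -0.1729, 0.0823]
tool_rot: [-0.193, 3.136, -0.0]
ft_force: [-0.8, 0.1, -0.4]
finger_gap: 0.0352
grasp_force: 0.0
top0 152 68 [ 94.2 109.3 135.1 137.9] 108.98
top 74 15 [109.6 132.2 140.2 141.3] 133.74
side0 70 0 [ 94.9 126.9 134.6 136.2] 
side 0 0  
wrist0 402 131 [ 93.4 108.7 134.6 137.8] 118.99
wrist 380 312 [ 94.5 132.6 137.9 140.4] 119.91Traceback (most recent call last):
  File "<stdin>", line 4, in <module>
cv2.error: OpenCV(4.12.0) /io/opencv/modules/imgproc/src/shapedescr.cpp:201: error: (-215:Assertion failed) count >= 0 && (depth == CV_32F || depth == CV_32S) in function 'minEnclosingCircle'
```

```bash
python3 -m creep '[[0,0,0,1.2,0,0,150],[0,0,0,1.2,0,0,150],[0,0,0,0,0,0,150],[0,0,0,0,0,-0.5,255],[0,0,0,0,0,0,255],[0,0,0,0,0,0,255],[0,0,0,0,0,0,255],[0,0,0,0,0,0,255],[0,0,0,0,0,0,255],[0,0,0,0,0,0,255]]'; python3 -m creep '[[0,0,0.08,0,0,0,255],[0,0,0.11,0,0,0,255],[0,0,0.08,0,0,0,255],[0,0,0,0,0,0,255]]'
```

```text
time: 17.25
tcp_pos: [0.5027, -0.1728, 0.0829]
tool_rot: [0.194, -3.135, -0.001]
ft_force: [-1.2, 2.5, 5.5]
finger_gap: 0.0245
grasp_force: 58.8
time: 17.58
tcp_pos: [0.5031, -0.1731, 0.0829]
tool_rot: [0.236, 3.132, -0.001]
ft_force: [-0.4, 3.1, 5.2]
finger_gap: 0.0247
grasp_force: 59.1
```

```bash
python3 -m creep '[[0,0,0.1,0,0,-0.4,255],[0,0,0.1,0,0,0,255],[0,0,0.1,0,0,0,255],[0,0,0.1,0,0,0,255],[0,0,0.1,0,0,0,255],[0,0,0,0,0,0,255]]';  python3 -c "
from h import *
o=env.observe();print(o['joints'].round(2),o['tcp_pos'],R.from_rotvec(o['tool_rot']).as_matrix().round(3))"
```

```text
time: 18.08
tcp_pos: [0.5028, -0.1729, 0.0829]
tool_rot: [-1.001, -2.977, 0.001]
ft_force: [-0.3, 3.1, 2.2]
finger_gap: 0.0242
grasp_force: 59.0
[-0.01  0.62  0.35  2.18 -0.51  0.42  1.67] [ 0.50275789 -0.17291379  0.08291481] [[-0.797  0.604 -0.001]
 [ 0.604  0.797 -0.   ]
 [ 0.    -0.001 -1.   ]]
```

```bash
python3 -m creep '[[0,0,0.1,0,0,0,255],[0,0,0.1,0,0,0,255],[0,0,0.1,0,0,0,255],[0,0,0.1,0,0,0,255],[0,0,0.1,0,0,0,255],[0,0,0.1,0,0,0,255],[0,0,0,0,0,0,255]]'; python3 -m creep '[[0,0,0.1,0,0,0,255],[0,0,0.1,0,0,0,255],[0,0,0.1,0,0,0,255],[0,0,0.1,0,0,0,255],[0,0,0.1,0,0,0,255],[0,0,0.1,0,0,0,255],[0,0,0,0,0,0,255]]'; python3 -c "
from h import *
o=env.observe();print(o['joints'].round(2),o['tcp_pos'],R.from_rotvec(o['tool_rot']).as_matrix().round(3))"
```

```text
time: 18.67
tcp_pos: [0.5027, -0.1727, 0.0829]
tool_rot: [-1.832, -2.551, 0.001]
ft_force: [-0.0, 4.1, -0.3]
finger_gap: 0.0241
grasp_force: 59.4
time: 19.25
tcp_pos: [0.5027, -0.1726, 0.0829]
tool_rot: [-2.503, -1.897, 0.001]
ft_force: [1.0, 4.9, 1.3]
finger_gap: 0.0244
grasp_force: 59.7
[-0.22  0.71  0.68  2.19 -0.89  0.55  0.87] [ 0.50274707 -0.17260253  0.08289137] [[ 0.27   0.963 -0.001]
 [ 0.963 -0.27   0.001]
 [ 0.    -0.001 -1.   ]]
```

```bash
python3 -m creep '[[0,0,0.1,0,0,0,255],[0,0,0.1,0,0,0,255],[0,0,0.1,0,0,0,255],[0,0,0.1,0,0,0,255],[0,0,0.1,0,0,0,255],[0,0,0.1,0,0,0,255],[0,0,0,0,0,0,255]]'; python3 -m creep '[[0,0,0.1,0,0,0,255],[0,0,0.1,0,0,0,255],[0,0,0.1,0,0,0,255],[0,0,0.1,0,0,0,255],[0,0,0.1,0,0,0,255],[0,0,0.08,0,0,0,255],[0,0,0,0,0,0,255],[0,0,0,0,0,0,255]]'; python3 -c "
from h import *
o=env.observe();print(o['joints'].round(2),o['tcp_pos'],R.from_rotvec(o['tool_rot']).as_matrix().round(3))"; python3 pl.py
```

```text
time: 19.83
tcp_pos: [0.5028, -0.1725, 0.0829]
tool_rot: [-2.951, -1.074, 0.001]
ft_force: [0.8, 5.7, 0.1]
finger_gap: 0.0246
grasp_force: 59.5
time: 20.5
tcp_pos: [0.503, -0.1725, 0.083]
tool_rot: [-3.134, -0.195, 0.001]
ft_force: [2.7, 5.3, -2.1]
finger_gap: 0.0246
grasp_force: 59.3
[-0.3   0.77  0.83  2.19 -1.02  0.65 -0.16] [ 0.50299486 -0.17248212  0.08295781] [[ 0.992  0.124 -0.   ]
 [ 0.124 -0.992  0.001]
 [-0.    -0.001 -1.   ]]
top0 152 68 [ 94.2 109.3 135.1 137.9] 108.98
top 167 41 [ 94.  110.7 146.9 148.5] 111.27
side0 70 0 [ 94.9 126.9 134.6 136.2] 
side 1 0 [102.3 102.3 102.3 102.3] 
wrist0 402 131 [ 93.4 108.7 134.6 137.8] 118.99
wrist 2353 537 [ 93.7 109.8 147.1 148.5] 133.78
```

```bash
python3 - <<'E'
from h import *
f=grab('wrist','j.png'); np.savez('fj.npz',**f); Q=pts(f)
a=np.radians(-55.4); y=np.array([np.cos(a),np.sin(a)]); x=np.array([y[1],-y[0]])
p=(Q[...,:2]-[.5025,-.1717])@np.stack([x,y],1)*1000; z=Q[...,2]
m=(np.hypot(p[...,0],p[...,1])<42)&(abs(z-.0745)<.003); w=p[m]
for k in range(2): print(np.percentile(w[:,k],[.5,99.5]).round(1))
# circle fit on outer points by angle
c=np.array([0.,0.]); 
for it in range(5):
    d=w-c; th=np.arctan2(d[:,1],d[:,0]); r=np.hypot(*d.T); b=((th+np.pi)/(2*np.pi)*36).astype(int)
    e=np.array([w[b==i][np.argmax(r[b==i])] for i in range(36) if (b==i).sum()>5]); e=e[np.hypot(*(e-c).T)<37]; 
    e=e[np.hypot(*(e-c).T)>27]
    A=np.c_[2*e,np.ones(len(e))]; s=np.linalg.lstsq(A,(e**2).sum(1),rcond=None)[0]; c=s[:2]
print('disc centre in pump mm',c,'r',np.sqrt(s[2]+c@c),len(e))
E
```

```text
[-31.2  21.5]
[-21.7  41. ]
disc centre in pump mm [-0.11094169  6.41384214] r 31.89039344243026 22
```

View pics/j.png

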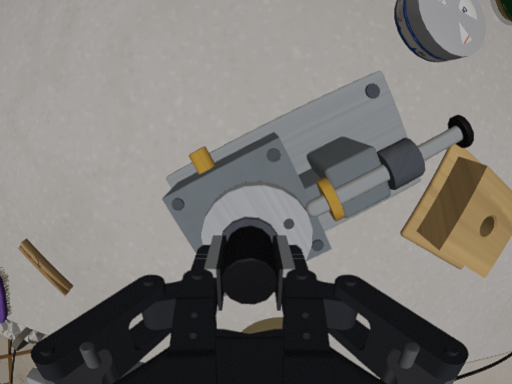

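The disc centre now lies straight towards the plunger (sideways error 0.1 mm); the picture shows the rod well out, with its black end at (460,131). Release.

```bash
python3 -m creep '[[0,0,0,0,0,0,150],[0,0,0,0,0,0,140],[0,0,0,0,0,0,130],[0,0,0,0,0,0,130],[0,0,0,0,0,0,130],[0,0,0,0,0,-3,130],[0,0,0,0,0,-6,130],[0,0,0,0,0,-10,130],[0,0,0,0,0,-20,130],[0,0,0,0,0,-20,130],[0,0,0,0,0,-20,130],[0,0,0,0,0,-20,130],[0,0,0,0,0,-20,130],[0,0,0,0,0,0,130],[0,0,0,0,0,0,130]]'; python3 - <<'E'
from h import *
f=grab('wrist','k.png'); Q=pts(f)
a=np.radians(-55.4); y=np.array([np.cos(a),np.sin(a)]); x=np.array([y[1],-y[0]])
p=(Q[...,:2]-[.5025,-.1717])@np.stack([x,y],1)*1000; z=Q[...,2]
for n,h,r in (('disc',.074,36.5),('knob',.114,18)):
    m=(np.hypot(p[...,0],p[...,1]-3)<r+5)&(abs(z-h)<.003); w=p[m].astype(np.float32); print(n,len(w),z[m].mean(),cv2.minEnclosingCircle(w), np.linalg.lstsq(np.c_[w,np.ones(len(w))],z[m]*1000,rcond=None)[0].round(3))
E
python3 pl.py
```

```text
time: 21.95
tcp_pos: [0.5033, -0.1732, 0.2036]
tool_rot: [3.136, 0.181, 0.004]
ft_force: [0.1, 0.6, -0.5]
finger_gap: 0.0422
grasp_force: 0.0
disc 2183 0.07444732528650458 ((0.08629947900772095, 8.808144569396973), 35.626399993896484) [-2.0000e-03  1.0000e-02  7.4338e+01]
knob 730 0.11413863055542134 ((-0.27793800830841064, -0.8119649887084961), 12.919814109802246) [1.60000e-02 9.00000e-03 1.14154e+02]
top0 152 68 [ 94.2 109.3 135.1 137.9] 108.98
top 68 13 [121.3 138.5 148.2 149.1] 147.9
side0 70 0 [ 94.9 126.9 134.6 136.2] 
side 83 0 [ 94.7 135.2 146.9 148.4] 
wrist0 402 131 [ 93.4 108.7 134.6 137.8] 118.99
wrist 974 219 [ 93.8 111.4 146.2 148.5] 129.82
```

View pics/k.png

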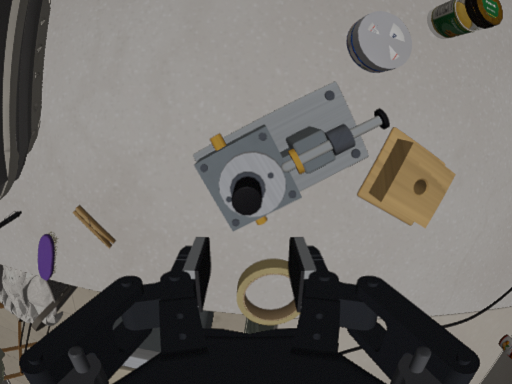

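The wheel stands level and seated, disc top at 74 mm. The rod reads about 12 mm out, and the gripper is clear.

```bash
python3 -c "
from h import *
print(env.sign_off())"
```

```text
the job is handed in; nothing more can be done
None
```

The wheel is fully home in the pump bearing; it paused at its low spot (about 3 mm by camera) and was left released at its high spot (about 12 mm, limit 11.8). The job is handed in at about 22 s, and no verdict came back.

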